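# Unlock the sprung lock box and hold the key turned

### The job

Take the key with the green head out of its wooden stand, put it into the keyhole in the lid of the white lock box and work it down past the stiff pins until it is fully home. Then turn it a quarter turn clockwise (seen from above) against the spring, and finish while still holding the key turned, so that the bolt stays drawn back; do not let go. Leave the blue key and all the other things on the worktop where they are.

Things in the scene. Friction and masses are not known exactly. Their poses are not given: they have to be found in the camera images.
- key_green_bow (a point): Centre of the green plastic head of the loose key, which stands upright, head up, in its stand. The head is a block 12 mm thick (key x), 30 mm wide (key y), 40 mm high (key z, up): grip it across the 12 mm. Mass about 45 g. Under the head is a round steel collar, 18 mm across, 9 mm high; its underside is 29 mm below this point. The key is the same turned half a turn about z.
- key_green_tip (a point): Point of the green key's blade, on the key's axis, 49 mm below the centre of its head; same axes. The blade is flat, 16 mm wide (key y), 4 mm thick (key x), 13 mm high, and narrows to this point as a 90 degree V. Between blade and collar is a shank 4.8 mm thick.
- stand_green: Fixed wooden stand of the green key, 52 x 56 x 36 mm high, origin at the centre of its underside. The key hangs in a slot 7.5 x 19 mm in the middle of its top with the collar resting on the top; lift the key at least 20 mm straight up to clear the slot.
- key_blue_bow (a point): Centre of the blue head of a second key of the same shape, in a stand of its own, which stays there. The two stands change places between starts.
- stand_blue: Fixed wooden stand of the blue key, the same size as the other.
- keyhole (a point): Centre of the keyhole's mouth in the steel plate (48 x 56 mm, two green bars) on the fixed white lock box, 85.5 mm above the worktop. z up, y along the slot. Slot 18 mm (y) x 6.5 mm (x), mouth bevelled 2.4 mm wider all round, plate 5.5 mm thick. Key y goes along y, either way round. Key home: collar on the plate, point 20 mm below the mouth, centre of the head 29 mm above it.
- pins (a point): On the lock's axis, 9.5 mm below the mouth: two sprung sticky pins reach in here from both ends of the slot. The key's point meets them about 12 mm below the mouth and is past them at 18 mm; it takes up to 15 N downward, and small wiggles help. Only with the key home can the blade turn, below the plate; once turned it cannot be pulled out.
- lockbox: The fixed white lock box, lid 154 (x) x 204 (y) mm, lid top 80 mm high; origin under its centre. The lock lies 35 mm to -x of the centre; a wire handle, 12 mm high, stands on the lid 40 mm to +x of the centre. A wall cabinet hangs over the back right corner of the worktop, its underside 470 mm up: the arm swings clear of it only when drawn in. Behind the box stand a toaster (190 mm high) and a kettle (240 mm high).
- plug (a joint): Turn of the lock's plug, rad: 0 with the slot lined up, grows clockwise seen from above, stop at 1.62. A spring (about 0.01 N m at rest to 0.045 N m at a quarter turn) turns it back when let go. The blade has play in the plug, so the plug lags behind the key by 0.1 to 0.2 rad: turn the key on towards the stop to make up for it.
- bolt (a joint): Brass bolt at the front of the box, m: 0 locked, 0.015 drawn back at a quarter turn; driven by the plug.
- mug: Brown mug, 80 mm across without its handle, 98 mm high; origin at its underside. A bystander.
- egg_timer: Green and white egg timer, 60 mm across, 42 mm high; origin at its underside. A bystander.
- spice_jar: Spice jar with a black cap, 41 mm across, 105 mm high; origin at its underside. A bystander.
- lemon: Lemon, 71 x 53 x 51 mm; origin at its underside. A bystander.
- pepper_mill: Wooden pepper mill, 58 mm across, 170 mm high; origin at its underside. A bystander.
- oil_bottle: Dark green oil bottle, 60 mm across, 272 mm high; origin at its underside. A bystander.
Not all that is in view belongs to the job. What is shaped like the part that bears key_green_bow but orange is not meant. What is shaped like the stand_green but purple is not meant.

How it is judged:
By the outcome, as a careful person would: the job done as asked, in the order asked, and still so for the second after the job is handed in, while the arm keeps its last pose, push and grip.
It also fails if it takes over 54 s, if anything falls off the work surface, if the arm or the gripper's body presses on something with over 40 N, if the wrist force passes 120 N, or if a joint passes its speed limit or range.

### The arm

A 6-joint arm with a two-finger parallel gripper is mounted at the origin on a cart in front of the work surface, level with it; the furniture and walls round the work are solid. World frame = base frame: x ahead of the robot, y to its left, z up, the work surface at z = 0. Lengths are in m, angles in rad, forces in N, time in s.
With the tool pointing down it reaches from about 0.325 to 0.85 m from the base axis. Payload 15.5 kg.
Tool frame: the origin (TCP) lies at the very end of the fingers, on their centre line; the grasp point (between the pads) lies 19 mm behind it (ctrl.grip_point_offset is the distance from the TCP to the grasp point, in m); z points along the fingers, y is the line along which they close (so a half turn about z gives the same grasp; the last joint's range is limited). The gripper opens to 91 mm and grips with 3 to 60 N. Pads are 32 mm wide; open, the fingers measure 118 mm over their backs; the gripper's body (76 mm by 178 mm) begins 60 mm behind the grasp point.
Start: joints at [1.24, 0.494, 1.345, -0, 1.302, -0.096], TCP at [0.146, 0.608, 0.214] pointing down, gripper open.
Joint ranges: [-2.91, 2.91], [-0.82, 2.16], [0.22, 2.67], [-1.22, 4.37], [0.12, 2.79], [-3.08, 3.08]. Speed limits (rad/s): [1.89, 1.89, 2.57, 3.01, 3.01, 3.01].

### API

Orientations are given as a rotation vector (axis times angle).
In Python, from bench import ctrl gives the robot as it stands.
- The arm moves only by the tool servo_tool, never from a script. Its arguments are lists of equal length, an entry for each row: "offset": the shift along the tool's x, y, z in units of 0.025 m (1.0 is 0.025 m), a list of three; "delta_rot": the turn, a rotation vector about the tool's x, y, z in units of 0.1 rad (1.0 is 0.1 rad), a list of three; "hand": the opening in per cent of the stroke, from 0 (shut) to 100 (fully open). A call has 1 to 5 rows; each row shifts and turns the commanded pose from where the row before left it, along the tool's axes as they then stand; what a row does not reach is not made up. A row lasts 1/12 s, in which the tool goes at most 41.7 mm and 7.16 degrees, less where a joint would pass 70% of its speed; a pose out of reach is approached as far as the arm can. A call with a number of a shift or a turn outside -1 to 1 is refused whole. A call with a gripper value outside its range is refused whole. The fingers move at their own pace and stop on an object; the grip force is fixed at half the most. Time passes only in rows, so rows that do not move let the fingers close. It gives the time, the measured TCP pose, the force, the opening and the grip force at its end, in the units of the state.
- ctrl.get_state(): the state, without advancing time (a new reading comes with each control period).
- ctrl.grab_frame(name): name is "side" or "top"; returns the picture (420x560x3 uint8, red, green, blue); there is no depth.
- ctrl.camera_info(name): a dict with "camera_matrix" (3x3 intrinsics, pixels), "eye" and "rotation" of the camera in the world. Camera axes: x right, y down, z forward; pixel columns grow to the right and rows downward; lengths in m; the calibration is good to about 2 mm. A picture is of the moment at which its call begins. camera_info takes no time and is no camera call.
- ctrl.job_done(): hands the job in; it is judged then, once.
Trained networks look in the newest picture that a camera, given by its name, has taken for a name from the list of things; names that differ only in an ending like _2 or _b are one class to them, and where a whole thing is asked for, a point or a joint stands for the part that bears it (a point fixed in the world has none). Each returns a list of dicts, best first, with "conf" (0 to 1); they miss things now and then, are a little off and sometimes report something else, mostly with a low value. They report only what shows in the picture. A call takes as long as a camera call. They do not tell look-alikes from the thing itself.
- ctrl.spot_in(camera, thing): "location" ([x, y, z] in m, in world coordinates, good to about 4 mm: the middle of the surface that is visible of it).
The state is a dict: "time": time; "qpos": joint angles; "joint_velocities": joint speeds; "joint_torque": joint torques, N m; "position": TCP position; "tcp_rot": TCP orientation; "ft_force": force on the tool from outside, world axes, zero at the start; "torque": the same for the moment, N m; "width": opening from 0.0 (shut) to 1.0 (fully open); "finger_force": force on a finger pad.
Only numpy, scipy, OpenCV 4.12 (cv2) and the standard library are available. Lean on these libraries where they do the work, as an engineer would, in place of code of your own. Each camera call takes 0.05 s, during which the arm holds its last target. There are 200 camera calls.

## Working session

There is one attempt and no reset: what is moved stays moved. The work goes in short steps, Python scripts to look and compute and a tool call to move; the robot and the scene stay as the last step left them, time stands still between calls to the robot, and variables do not carry over. Pictures are saved under pics/ and viewed, at most 10 in all, crops included, and the job is handed in when it is done.

Besides the shell and the picture viewer there is one more tool, called as name(argument=value, ...) on one line, values as JSON. servo_tool: Moves the arm, as the interface text tells. Shifts and turns lie within -1 to 1; 1 stands for 0.025 m of shift or 0.1 rad of turn. Its arguments: {"type":"object","properties":{"offset":{"type":"array","items":{"type":"array","items":{"type":"number"}}},"delta_rot":{"type":"array","items":{"type":"array","items":{"type":"number"}}},"hand":{"type":"array","items":{"type":"number"}}},"required":["offset","delta_rot","hand"]}

```bash
mkdir -p pics
cat > h.py <<'E'
import numpy as np, cv2
from bench import ctrl
from scipy.spatial.transform import Rotation as R
def save(cam,name,crop=None,s=1):
    im=ctrl.grab_frame(cam)[:,:,::-1]
    if crop: x0,y0,x1,y1=crop; im=im[y0:y1,x0:x1]
    if s!=1: im=cv2.resize(im,None,fx=s,fy=s,interpolation=cv2.INTER_CUBIC)
    cv2.imwrite('pics/'+name,im)
def proj(cam,p):
    c=ctrl.camera_info(cam); K=np.array(c['camera_matrix']); q=np.array(c['rotation']).T@(np.array(p)-c['eye']); q=K@q; return q[:2]/q[2]
def ray(cam,uv,z):
    c=ctrl.camera_info(cam); K=np.array(c['camera_matrix']); d=np.array(c['rotation'])@np.linalg.inv(K)@[uv[0],uv[1],1]; e=np.array(c['eye']); return e+d*(z-e[2])/d[2]
E
python3 - <<'E'
from h import *
np.set_printoptions(precision=4,suppress=True)
a=[]
for c in('side','top'):
    save(c,c+'0.png'); i=ctrl.camera_info(c); print(c,np.array(i['eye']),np.array(i['rotation']).tolist(),i['camera_matrix'][0])
    for t in('key_green_bow','key_blue_bow','stand_green','lockbox'):
        for d in ctrl.spot_in(c,t)[:4]: print(c,t,round(d['conf'],2),np.array(d['location']),proj(c,d['location']).round())
s=ctrl.get_state(); print(s)
E
cd pics; python3 -c "
import cv2
cv2.imwrite('a.png',cv2.imread('side0.png'))"
```

```text
side [0.2275 1.1738 0.6625] [-0.28693119690060775, 2.552868426592861, -1.60001577231039] [495.8709   0.     289.2065]Traceback (most recent call last):
  File "<stdin>", line 7, in <module>
  File "h.py", line 10, in proj
    c=ctrl.camera_info(cam); K=np.array(c['camera_matrix']); q=np.array(c['rotation']).T@(np.array(p)-c['eye']); q=K@q; return q[:2]/q[2]
                                                                                                                   ~^~
ValueError: matmul: Input operand 1 does not have enough dimensions (has 0, gufunc core with signature (n?,k),(k,m?)->(n?,m?) requires 1)
```

View pics/side0.png

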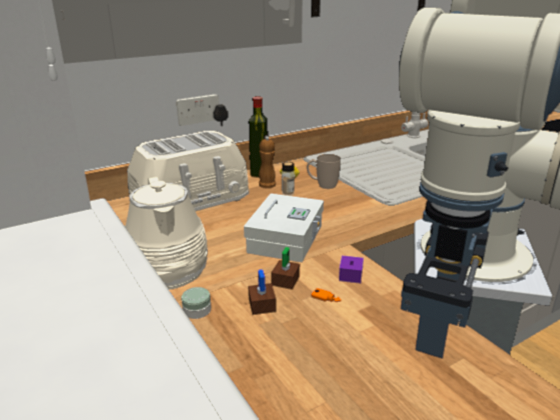

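The side view shows the green key at (285,258) in its wooden stand, with the blue key at (262,281). The purple stand at (351,268) and the orange key lying at (325,295) are decoys. The lock plate is at (299,212) on the white box. The camera rotation is a rotation vector, so I'll fix the helper.

```bash
sed -i "s/np.array(c\['rotation'\])/R.from_rotvec(c['rotation']).as_matrix()/" h.py
python3 - <<'E'
from h import *
np.set_printoptions(precision=4,suppress=True)
for c in('side','top'):
    save(c,c+'1.png'); i=ctrl.camera_info(c); print(c,np.array(i['eye']),i['camera_matrix'][0])
    for t in('key_green_bow','key_blue_bow','stand_green','lockbox'):
        for d in ctrl.spot_in(c,t)[:3]: print(c,t,round(d['conf'],2),np.array(d['location']),proj(c,d['location']).round())
s=ctrl.get_state(); print(s)
E
```

```text
side [0.2275 1.1738 0.6625] [495.8709   0.     289.2065]
side key_green_bow 0.62 [0.3429 0.2942 0.0133] [326. 296.]
side key_green_bow 0.52 [0.441  0.2465 0.0697] [287. 257.]
side key_blue_bow 0.67 [0.435  0.2621 0.0254] [288. 278.]
side key_blue_bow 0.56 [0.4693 0.3496 0.0683] [262. 282.]
side stand_green 0.94 [0.2991 0.2105 0.0322] [350. 270.]
side stand_green 0.77 [0.4384 0.2647 0.0246] [286. 278.]
side lockbox 0.89 [0.4775 0.1124 0.0802] [284. 224.]
side lockbox 0.24 [0.4639 0.3598 0.028 ] [264. 301.]
top [0.2051 0.023  1.2967] [388.672    0.     286.7435]
top key_green_bow 0.44 [0.3508 0.2886 0.0108] [207. 264.]
top key_green_bow 0.21 [0.4603 0.3354 0.0373] [193. 230.]
top key_blue_bow 0.41 [ 0.5622 -0.3498  0.0449] [399. 199.]
top stand_green 0.69 [0.4386 0.2304 0.0348] [224. 236.]
top stand_green 0.62 [0.2967 0.1792 0.0351] [239. 280.]
top lockbox 0.61 [0.4797 0.0449 0.0813] [281. 221.]
{'time': 0.6, 'qpos': array([ 1.2395,  0.4936,  1.3455,  0.    ,  1.3025, -0.0955]), 'joint_velocities': array([-0.001 ,  0.0009,  0.0015,  0.0013, -0.0001, -0.0007]), 'joint_torque': array([ -0.    , -87.8333, -38.2134,   0.0704,   0.0441,   0.    ]), 'position': array([0.146 , 0.6077, 0.2139]), 'tcp_rot': array([-0.3696, -3.1197,  0.0001]), 'ft_force': array([0.3912, 0.0892, 0.0489]), 'torque': array([-0.053 ,  0.0384, -0.008 ]), 'finger_force': 0.0, 'width': 1.0049140869512623}
```

View pics/top1.png

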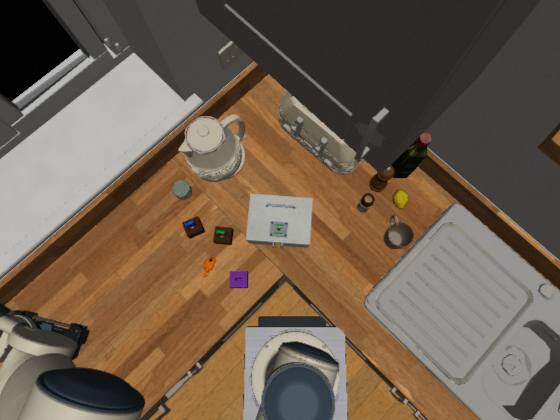

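The top view shows the green key at (222,234), the blue one at (192,225), the purple stand at (239,280), the orange key at (209,266) and the lock plate at (279,229). The one meant is the green key in its brown stand. I'll confirm it in one enlarged picture, side and top together.

Run:
```python
from h import *
s=cv2.imread('pics/side1.png');t=cv2.imread('pics/top1.png')
f=lambda im,x,y,w,h:cv2.resize(im[y:y+h,x:x+w],(400,300),interpolation=cv2.INTER_CUBIC)
cv2.imwrite('pics/c1.png',np.vstack([np.hstack([f(s,255,240,60,45),f(s,270,195,60,45)]),np.hstack([f(t,200,220,40,30),f(t,260,215,40,30)])]))
```

```text
(no output)
```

View pics/c1.png

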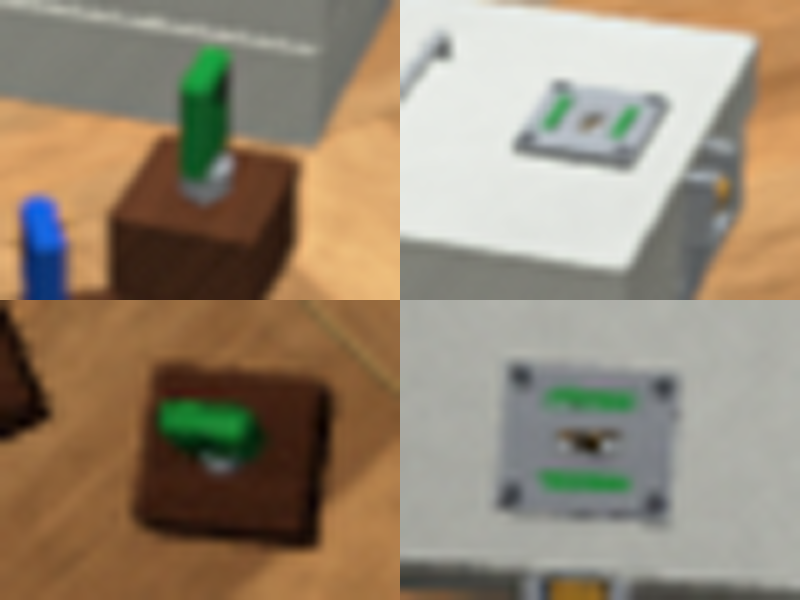

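Confirmed: the green-headed key is in the brown stand, and the keyhole lies between the green bars. Next I'll compute positions and yaws.

Run:
```python
from h import *
np.set_printoptions(precision=4,suppress=True)
T=lambda x,y,x0,y0,s:((x+.5)/s-.5+x0,(y+.5)/s-.5+y0)
top=lambda x,y,x0,z:ray('top',T(x,y,x0,{200:220,260:215}[x0],10),z)
print('kh top',top(188,141,260,.0855),'side',ray('side',T(192,120,270,195,20/3),.0855))
def yaw(a,b): d=(b-a)[:2]; return np.degrees(np.arctan2(d[1],d[0])),np.hypot(*d)
P=[top(*p,260,.0855) for p in((98,62),(280,75),(270,222),(94,211))]
print('plate',np.mean(P,0),[yaw(P[i],P[(i+1)%4]) for i in range(4)])
S=[top(*p,200,.036) for p in((155,65),(330,80),(315,245),(138,222))]
print('stand',np.mean(S,0),[yaw(S[i],S[(i+1)%4]) for i in range(4)])
print('head top',top(207,120,200,.085), 'side',ray('side',T(210,62,255,240,20/3),.085))
t=cv2.imread('pics/top1.png').astype(int)
def seg(x0,y0,x1,y1):
    c=t[y0:y1,x0:x1]; m=((c[:,:,1]>c[:,:,2]+40)&(c[:,:,1]>c[:,:,0]+30)).astype(np.uint8); return m
m=seg(262,218,300,245); n,l,st,ce=cv2.connectedComponentsWithStats(m)
for i in range(1,n):
    if st[i,4]>4:
        ys,xs=np.nonzero(l==i); v=cv2.fitLine(np.c_[xs,ys].astype(np.float32),cv2.DIST_L2,0,.01,.01).ravel(); p=v[2:]+[262,218]
        print('bar',p,yaw(ray('top',p,.0855),ray('top',p+9*v[:2],.0855)),ray('top',p,.0855))
```

```text
kh top [0.4532 0.0516 0.0855] side [0.4541 0.0543 0.0855]
plate [0.4529 0.0524 0.0855] [(np.float64(-94.27440455964675), np.float64(0.0582983877887898)), (np.float64(176.10505479384287), np.float64(0.04772305862790379)), (np.float64(86.28475711509171), np.float64(0.05581909770838045)), (np.float64(-0.9567012086546401), np.float64(0.04834778552514341))]
stand [0.4429 0.2352 0.036 ] [(np.float64(-95.0727239008296), np.float64(0.05842061460546896)), (np.float64(176.73519601512365), np.float64(0.055290526758231553)), (np.float64(82.47221912206645), np.float64(0.0588805720386862)), (np.float64(-3.6189973887078137), np.float64(0.05275779273291278))]
head top [0.4442 0.2361 0.085 ] side [0.4443 0.2371 0.085 ]
bar [278.9286 224.4286] (np.float64(-93.44978961793748), np.float64(0.028686149973261594)) [0.4669 0.0498 0.0855]
bar [277.5625 232.5625] (np.float64(-92.687898363504), np.float64(0.028541056224008248)) [0.4406 0.054  0.0855]
```

```bash
cat >> h.py <<'E'
def plan(p,yaw,n):
    "rows to TCP p, with tool y at world angle yaw, tool down"
    s=ctrl.get_state(); M=R.from_rotvec(s['tcp_rot']).as_matrix()
    y=np.array([np.cos(yaw),np.sin(yaw),0]); z=np.array([0,0,-1.]); G=np.c_[np.cross(y,z),y,z]
    dr=(R.from_matrix(M.T@G)).as_rotvec(); dp=(np.array(p)-s['position'])/n
    print('t',s['time'],'pos',s['position'].round(4),'dr',dr.round(3))
    off=[(M@R.from_rotvec(dr*i/n).as_matrix()).T@dp/.025 for i in range(n)]
    for i in range(0,n,5): print([[round(float(v),2) for v in o] for o in off[i:i+5]])
    print('rot each',(dr/n/.1).round(3),'max',np.abs(off).max())
E
python3 -c "
from h import *
plan([.444,.2365,.15],-.085,20)"
```

```text
t 0.6 pos [0.146  0.6077 0.2139] dr [-0.    0.    1.42]
[[-0.75, -0.58, 0.13], [-0.79, -0.53, 0.13], [-0.83, -0.47, 0.13], [-0.86, -0.41, 0.13], [-0.89, -0.35, 0.13]]
[[-0.91, -0.28, 0.13], [-0.93, -0.22, 0.13], [-0.94, -0.15, 0.13], [-0.95, -0.09, 0.13], [-0.95, -0.02, 0.13]]
[[-0.95, 0.05, 0.13], [-0.94, 0.12, 0.13], [-0.93, 0.18, 0.13], [-0.92, 0.25, 0.13], [-0.9, 0.31, 0.13]]
[[-0.87, 0.38, 0.13], [-0.85, 0.44, 0.13], [-0.81, 0.5, 0.13], [-0.78, 0.55, 0.13], [-0.73, 0.61, 0.13]]
rot each [-0.    0.    0.71] max 0.9518406480631016
```

servo_tool(offset=[[-0.75, -0.58, 0.13], [-0.79, -0.53, 0.13], [-0.83, -0.47, 0.13], [-0.86, -0.41, 0.13], [-0.89, -0.35, 0.13]], delta_rot=[[0, 0, 0.71], [0, 0, 0.71], [0, 0, 0.71], [0, 0, 0.71], [0, 0, 0.71]], hand=[60, 60, 60, 60, 60])

```text
time: 1.02
position: [0.2211, 0.514, 0.1976]
tcp_rot: [0.92, 3.004, 0.0]
ft_force: [-0.3, -0.2, 0.5]
width: 0.666
finger_force: 0.0
```

servo_tool(offset=[[-0.91, -0.28, 0.13], [-0.93, -0.22, 0.13], [-0.94, -0.15, 0.13], [-0.95, -0.09, 0.13], [-0.95, -0.02, 0.13]], delta_rot=[[0, 0, 0.71], [0, 0, 0.71], [0, 0, 0.71], [0, 0, 0.71], [0, 0, 0.71]], hand=[60, 60, 60, 60, 60])

```text
time: 1.43
position: [0.2958, 0.4211, 0.1814]
tcp_rot: [1.436, 2.794, 0.001]
ft_force: [1.1, -0.4, 0.6]
width: 0.604
finger_force: 0.0
```

servo_tool(offset=[[-0.95, 0.05, 0.13], [-0.94, 0.12, 0.13], [-0.93, 0.18, 0.13], [-0.92, 0.25, 0.13], [-0.9, 0.31, 0.13]], delta_rot=[[0, 0, 0.71], [0, 0, 0.71], [0, 0, 0.71], [0, 0, 0.71], [0, 0, 0.71]], hand=[60, 60, 60, 60, 60])

```text
time: 1.85
position: [0.3702, 0.3285, 0.1652]
tcp_rot: [1.906, 2.497, 0.001]
ft_force: [0.9, 1.0, -0.4]
width: 0.597
finger_force: 0.0
```

servo_tool(offset=[[-0.87, 0.38, 0.13], [-0.85, 0.44, 0.13], [-0.81, 0.5, 0.13], [-0.78, 0.55, 0.13], [-0.73, 0.61, 0.13]], delta_rot=[[0, 0, 0.71], [0, 0, 0.71], [0, 0, 0.71], [0, 0, 0.71], [0, 0, 0.71]], hand=[60, 60, 60, 60, 60])

```text
time: 2.27
position: [0.445, 0.2357, 0.1489]
tcp_rot: [2.317, 2.121, 0.001]
ft_force: [0.6, 0.5, 0.2]
width: 0.6
finger_force: 0.0
```

Run:
```python
from h import *
save('side','s2.png',(215,180,355,285),5.7)
plan([.444,.2365,.10],-.085,3); s=ctrl.get_state();print(s['ft_force'],s['width'])
p=s['position']
print('tcp px (full)',proj('side',p),'in crop',(proj('side',p)-[215,180])*5.7)
```

```text
t 2.3167 pos [0.4474 0.2333 0.1484] dr [ 0.001  0.001 -0.01 ]
[[0.04, -0.05, 0.65], [0.04, -0.05, 0.65], [0.04, -0.05, 0.65]]
rot each [ 0.004  0.002 -0.035] max 0.6459218771253773
[ 2.48176377 -3.02821977 -1.23953571] 0.5976791031374321
tcp px (full) [285.11004262 223.08087967] in crop [399.62724294 245.56101414]
```

View pics/s2.png

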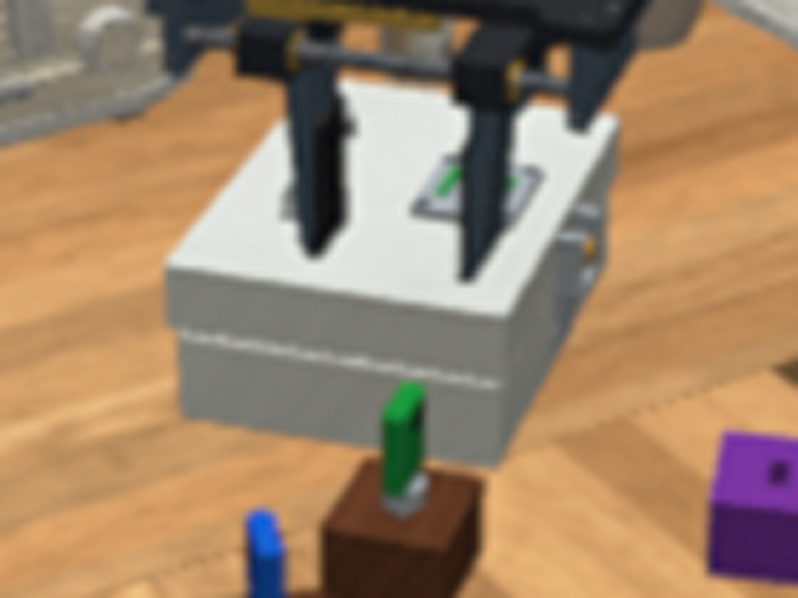

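The fingers straddle the green key, which is at crop (404,440); the finger tips are at (315,250) and (470,278). The alignment looks fair, so I'll descend.

servo_tool(offset=[[0.04, -0.05, 0.65], [0.04, -0.05, 0.65], [0.04, -0.05, 0.65], [0, 0, 0], [0, 0, 0]], delta_rot=[[0, 0, 0], [0, 0, 0], [0, 0, 0], [0, 0, 0], [0, 0, 0]], hand=[60, 60, 60, 60, 60])

```text
time: 2.73
position: [0.4404, 0.2399, 0.1]
tcp_rot: [-2.313, -2.125, 0.002]
ft_force: [0.4, 0.5, 0.6]
width: 0.6
finger_force: 0.0
```

```bash
python3 -c "
from h import *
plan([.444,.2365,.05],-.085,4);print(ctrl.get_state()['ft_force'])"
```

```text
t 2.7333 pos [0.4404 0.2399 0.1   ] dr [-0.001  0.001  0.   ]
[[-0.03, 0.04, 0.5], [-0.03, 0.04, 0.5], [-0.03, 0.04, 0.5], [-0.03, 0.04, 0.5]]
rot each [-0.003  0.002  0.001] max 0.49999902091128434
[0.38793485 0.45968952 0.57270966]
```

servo_tool(offset=[[-0.03, 0.04, 0.5], [-0.03, 0.04, 0.5], [-0.03, 0.04, 0.5], [-0.03, 0.04, 0.5], [0, 0, 0]], delta_rot=[[0, 0, 0], [0, 0, 0], [0, 0, 0], [0, 0, 0], [0, 0, 0]], hand=[60, 60, 60, 60, 60])

```text
time: 3.15
position: [0.4445, 0.2365, 0.0496]
tcp_rot: [-2.314, -2.125, 0.001]
ft_force: [-1.0, -0.9, -0.4]
width: 0.6
finger_force: 0.0
```

```bash
python3 -c "
from h import *
save('side','s3.png',(245,200,325,260),10)
plan([.444,.2365,.05],-.085,4);print(ctrl.get_state()['ft_force'])"
```

```text
t 3.2 pos [0.4446 0.2367 0.0505] dr [-0.  0.  0.]
[[-0.0, -0.01, 0.0], [-0.0, -0.01, 0.0], [-0.0, -0.01, 0.0], [-0.0, -0.01, 0.0]]
rot each [-0.001  0.001  0.   ] max 0.006283794026180575
[-0.46732465  0.29725454 -0.20043786]
```

View pics/s3.png

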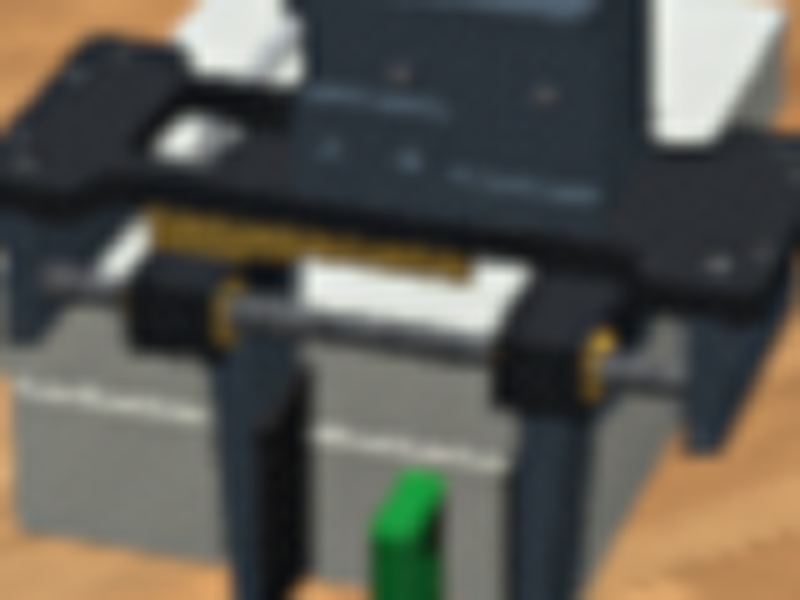

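The key head at (405,530) is between the fingers at (265,480) and (555,470), and looks centred. Closing now.

servo_tool(offset=[[0, 0, 0], [0, 0, 0], [0, 0, 0], [0, 0, 0], [0, 0, 0]], delta_rot=[[0, 0, 0], [0, 0, 0], [0, 0, 0], [0, 0, 0], [0, 0, 0]], hand=[0, 0, 0, 0, 0])

```text
time: 3.62
position: [0.4447, 0.2368, 0.0506]
tcp_rot: [2.314, 2.125, 0.001]
ft_force: [-0.7, -0.2, -0.4]
width: 0.27
finger_force: 0.0
```

servo_tool(offset=[[0, 0, 0], [0, 0, 0], [0, 0, 0]], delta_rot=[[0, 0, 0], [0, 0, 0], [0, 0, 0]], hand=[0, 0, 0])

```text
time: 3.87
position: [0.4445, 0.2367, 0.0503]
tcp_rot: [2.314, 2.125, 0.0]
ft_force: [0.3, -0.5, 4.3]
width: 0.13
finger_force: 30.0
```

```bash
python3 -c "
from h import *
s=ctrl.get_state();print(s['ft_force'],s['torque'],s['width'],s['finger_force'])
plan([.4446,.2367,.10],-.085,4)"
```

```text
[ 0.31173434 -0.53086827  4.28339019] [-0.09212139  0.15614716 -0.05353255] 0.13035486661351012 30.000565946102142
t 3.8667 pos [0.4445 0.2367 0.0503] dr [ 0. -0. -0.]
[[0.0, 0.0, -0.5], [0.0, 0.0, -0.5], [0.0, 0.0, -0.5], [0.0, 0.0, -0.5]]
rot each [ 0. -0. -0.] max 0.49737378793682574
```

servo_tool(offset=[[0, 0, -0.3], [0, 0, -0.5], [0, 0, -0.6], [0, 0, -0.8], [0, 0, -1]], delta_rot=[[0, 0, 0], [0, 0, 0], [0, 0, 0], [0, 0, 0], [0, 0, 0]], hand=[0, 0, 0, 0, 0])

```text
time: 4.28
position: [0.4437, 0.2363, 0.1307]
tcp_rot: [-2.313, -2.125, 0.003]
ft_force: [-1.0, 1.0, -0.7]
width: 0.128
finger_force: 30.0
```

servo_tool(offset=[[0, 0, -0.8], [0, 0, -0.4], [0, 0, 0], [0, 0, 0], [0, 0, 0]], delta_rot=[[0, 0, 0], [0, 0, 0], [0, 0, 0], [0, 0, 0], [0, 0, 0]], hand=[0, 0, 0, 0, 0])

```text
time: 4.7
position: [0.444, 0.2364, 0.1596]
tcp_rot: [-2.314, -2.125, 0.002]
ft_force: [-0.1, 1.0, -1.4]
width: 0.128
finger_force: 30.0
```

Run:
```python
from h import *
im=ctrl.grab_frame('side')[:,:,::-1]; cv2.imwrite('pics/s4.png',im)
tp=ctrl.grab_frame('top')[:,:,::-1]; cv2.imwrite('pics/t4.png',tp)
f=lambda im,x,y,w,h:cv2.resize(im[y:y+h,x:x+w],(400,600),interpolation=cv2.INTER_CUBIC)
cv2.imwrite('pics/c4.png',np.hstack([f(im,262,190,50,75),f(tp,255,195,50,75)]))
s=ctrl.get_state();print(s['position'],s['ft_force'],s['width']); p=s['position']
for dz in(.015,-.034): print(proj('side',p+[0,0,dz]),((proj('side',p+[0,0,dz])-[262,190])+.5)*8)
plan([.4535,.053,.16],-.06,10)
```

```text
[0.44394528 0.23641262 0.15925936] [-0.87170262  0.45174468 -1.15211341] 0.13332273191546828
[286.31645377 213.42775862] [198.53163016 191.42206892]
[286.30593231 233.12730313] [198.44745845 349.01842505]
t 4.8 pos [0.4439 0.2364 0.1593] dr [-0.002  0.001 -0.025]
[[-0.73, 0.1, -0.0], [-0.73, 0.1, -0.0], [-0.73, 0.1, -0.0], [-0.73, 0.09, -0.0], [-0.73, 0.09, -0.0]]
[[-0.73, 0.09, -0.0], [-0.73, 0.09, -0.0], [-0.73, 0.09, -0.0], [-0.73, 0.09, -0.0], [-0.73, 0.08, -0.0]]
rot each [-0.002  0.001 -0.025] max 0.7298308966126762
```

View pics/c4.png

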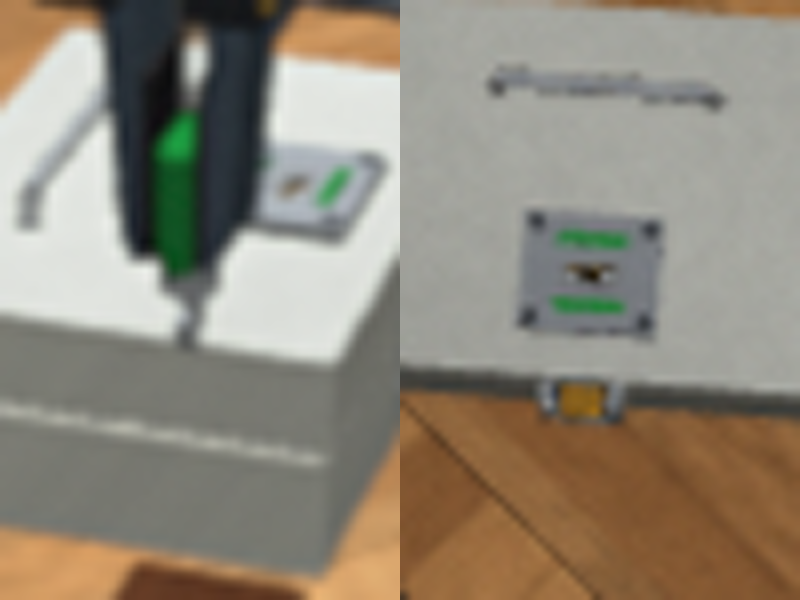

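The key is held upright; its point is at (187,345) in the side crop against a predicted (198,349). From the top, the keyhole is at (590,272) in the crop. I'll check the lock's yaw using the handle and move over.

Run:
```python
from h import *
T=lambda x,y:((x+.5)/8-.5+255,(y+.5)/8-.5+195)
for a,b,z in(((90,72),(318,94),.088),((135,215),(260,228),.0855),((120,325),(250,335),.0855),((155,237),(227,243),.0855),((152,303),(224,308),.0855)):
    d=(ray('top',T(*b),z)-ray('top',T(*a),z)); print(np.degrees(np.arctan2(d[1],d[0]))+90)
# lid edges by line detection
t=cv2.cvtColor(cv2.imread('pics/t4.png'),cv2.COLOR_BGR2GRAY)
l=cv2.createLineSegmentDetector().detect(t)[0].reshape(-1,4)
for q in l:
    if np.hypot(q[2]-q[0],q[3]-q[1])>35 and 235<q[[0,2]].mean()<325 and 180<q[[1,3]].mean()<260:
        d=ray('top',q[2:],.08)-ray('top',q[:2],.08); print(q.round(),'yaw',(np.degrees(np.arctan2(d[1],d[0]))+45)%90-45,np.hypot(*d[:2]))
p=np.array([.444,.2364,.125]);print(proj('side',p),proj('side',p+[.01,0,0]),proj('side',p+[0,.01,0]))
plan([.4525,.0525,.145],-.065,10)
```

```text
-5.7972483283702445
-6.166086215795332
-4.550448903733454
-4.9578092702516585
-4.1267013391542235
[246. 239. 311. 244.] yaw -4.432146915608428 0.20659435590371122
[309. 243. 312. 199.] yaw -4.352104301274764 0.1442022741226092
[231. 220. 244. 253.] yaw 21.95042429001998 0.11469727735245418
[250. 193. 245. 238.] yaw -4.2841858974496745 0.1495835374734972
[311. 197. 257. 194.] yaw -4.509938328706511 0.17576392931487242
[286.28312988 233.22411386] [281.89961276 232.72862157] [285.25941222 235.38681875]
t 4.8 pos [0.4439 0.2364 0.1593] dr [-0.002  0.001 -0.02 ]
[[-0.73, 0.1, 0.06], [-0.73, 0.1, 0.06], [-0.73, 0.09, 0.06], [-0.73, 0.09, 0.06], [-0.73, 0.09, 0.06]]
[[-0.73, 0.09, 0.06], [-0.73, 0.09, 0.06], [-0.73, 0.09, 0.06], [-0.73, 0.08, 0.06], [-0.73, 0.08, 0.06]]
rot each [-0.002  0.001 -0.02 ] max 0.7317041420362776
```

servo_tool(offset=[[-0.5, 0.07, 0.06], [-0.73, 0.1, 0.06], [-0.73, 0.09, 0.06], [-0.8, 0.1, 0.06], [-0.8, 0.1, 0.06]], delta_rot=[[0, 0, 0], [0, 0, 0], [0, 0, 0], [0, 0, 0], [0, 0, 0]], hand=[0, 0, 0, 0, 0])

```text
time: 5.22
position: [0.4479, 0.1455, 0.152]
tcp_rot: [-2.313, -2.125, 0.002]
ft_force: [-0.5, 0.1, -1.0]
width: 0.128
finger_force: 30.0
```

servo_tool(offset=[[-0.8, 0.1, 0.06], [-0.8, 0.1, 0.06], [-0.8, 0.1, 0.06], [-0.8, 0.1, 0.06], [-0.5, 0.07, 0.06]], delta_rot=[[0, 0, 0], [0, 0, 0], [0, 0, 0], [0, 0, 0], [0, 0, 0]], hand=[0, 0, 0, 0, 0])

```text
time: 5.63
position: [0.4517, 0.0517, 0.1445]
tcp_rot: [-2.314, -2.124, 0.002]
ft_force: [0.6, 0.3, -1.3]
width: 0.132
finger_force: 30.0
```

servo_tool(offset=[[0, 0, 0], [0, 0, 0], [0, 0, 0]], delta_rot=[[0, 0, 0], [0, 0, 0], [0, 0, 0]], hand=[0, 0, 0])

```text
time: 5.88
position: [0.452, 0.054, 0.1449]
tcp_rot: [-2.314, -2.124, 0.001]
ft_force: [-0.1, -0.6, -1.8]
width: 0.132
finger_force: 30.0
```

Run:
```python
from h import *
plan([.4525,.0525,.132],-.077,3)
```

```text
t 5.8833 pos [0.452  0.054  0.1449] dr [-0.001 -0.    -0.008]
[[-0.02, 0.01, 0.17], [-0.02, 0.01, 0.17], [-0.02, 0.01, 0.17]]
rot each [-0.002 -0.    -0.028] max 0.17234468209742215
```

servo_tool(offset=[[-0.02, 0.01, 0.2], [-0.02, 0.01, 0.2], [-0.02, 0.01, 0.2], [0, 0, 0.1], [0, 0, 0]], delta_rot=[[0, 0, 0], [0, 0, 0], [0, 0, 0], [0, 0, 0], [0, 0, 0]], hand=[0, 0, 0, 0, 0])

```text
time: 6.3
position: [0.4524, 0.0525, 0.1269]
tcp_rot: [-2.313, -2.125, 0.002]
ft_force: [0.0, 0.2, -1.8]
width: 0.129
finger_force: 30.0
```

Run:
```python
from h import *
im=ctrl.grab_frame('side')[:,:,::-1]
p=ctrl.get_state()['position'];print(p)
b=(275,190,325,227.5)
old=cv2.imread('pics/s4.png')
f=lambda im:cv2.resize(im[185:230,275:325],(400,360),interpolation=cv2.INTER_CUBIC)
cv2.imwrite('pics/c5.png',np.hstack([f(im),f(old)]))
C=lambda q:((proj('side',q)-[275,185])+.5)*8
print('tip pred',C(p-[0,0,.034]),'kh kin',C([.4525,.0525,.0855]), 'd/dx10mm',C(p+[.01,0,-.034])-C(p-[0,0,.034]),'dy',C(p+[0,.01,-.034])-C(p-[0,0,.034]),'dz',C(p-[0,0,.024])-C(p-[0,0,.034]))
```

```text
[0.45258242 0.05244034 0.12723055]
tip pred [196.98600155 201.17373369] kh kin [196.91740538 222.71793886] d/dx10mm [-30.37195117  -3.12505235] dy [-6.33544912 13.58077409] dz [  0.36597144 -27.89884317]
```

View pics/c5.png

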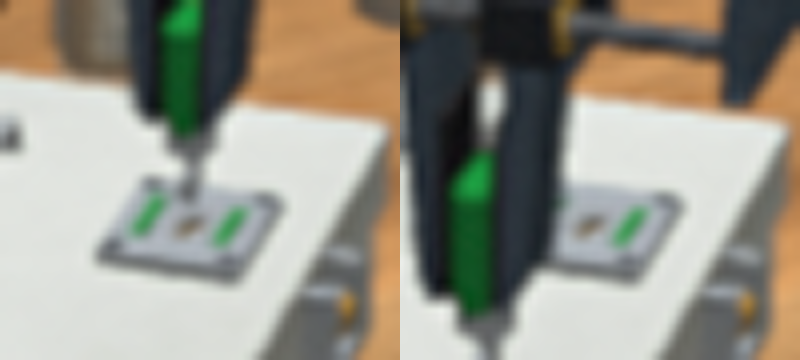

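The key point is at (191,200), with the keyhole at (190,227) roughly straight below it. I'll shift about 2 mm to +y and lower to just inside the mouth, watching the force.

servo_tool(offset=[[-0.08, -0.02, 0.0], [0, 0, 0.15], [0, 0, 0.15], [0, 0, 0.1], [0, 0, 0.1]], delta_rot=[[0, 0, -0.08], [0, 0, 0], [0, 0, 0], [0, 0, 0], [0, 0, 0]], hand=[0, 0, 0, 0, 0])

```text
time: 6.77
position: [0.4521, 0.0503, 0.1148]
tcp_rot: [-2.305, -2.134, 0.0]
ft_force: [-0.4, 1.1, -0.9]
width: 0.128
finger_force: 30.0
```

Run:
```python
from h import *
s=ctrl.get_state();print(s['position'],s['ft_force'],s['torque'])
```

```text
[0.45214489 0.05030296 0.11481287] [-0.43372515  1.1106665  -0.89757516] [-0.14383327  0.09132318 -0.01326551]
```

No contact force yet at 5 mm depth, so the point is in the mouth. My y shift went the wrong way because tool +x is world +y. Correcting.

servo_tool(offset=[[0.07, 0, 0], [0.06, 0, 0], [0, 0, 0.05], [0, 0, 0.05], [0, 0, 0]], delta_rot=[[0, 0, 0], [0, 0, 0], [0, 0, 0], [0, 0, 0], [0, 0, 0]], hand=[0, 0, 0, 0, 0])

```text
time: 7.18
position: [0.4527, 0.0535, 0.1127]
tcp_rot: [2.305, 2.134, 0.0]
ft_force: [-0.3, -1.5, 2.2]
width: 0.128
finger_force: 30.0
```

servo_tool(offset=[[0, 0, 0.05], [0, 0, 0.05], [0, 0, 0]], delta_rot=[[0, 0, 0], [0, 0, 0], [0, 0, 0]], hand=[0, 0, 0])

```text
time: 7.43
position: [0.4529, 0.0531, 0.1105]
tcp_rot: [2.304, 2.134, 0.0]
ft_force: [0.4, -6.6, 5.2]
width: 0.127
finger_force: 30.0
```

servo_tool(offset=[[-0.06, 0, 0], [0, 0, 0]], delta_rot=[[0, 0, 0], [0, 0, 0]], hand=[0, 0])

```text
time: 7.6
position: [0.4524, 0.0518, 0.1102]
tcp_rot: [2.305, 2.134, 0.0]
ft_force: [0.2, -0.9, 0.3]
width: 0.132
finger_force: 30.0
```

servo_tool(offset=[[0, 0, 0.04], [0, 0, 0.04], [0, 0, 0]], delta_rot=[[0, 0, 0], [0, 0, 0], [0, 0, 0]], hand=[0, 0, 0])

```text
time: 7.85
position: [0.4523, 0.0519, 0.108]
tcp_rot: [2.305, 2.134, -0.001]
ft_force: [1.1, -4.4, 0.8]
width: 0.13
finger_force: 30.0
```

servo_tool(offset=[[-0.04, 0, 0], [0, 0, 0]], delta_rot=[[0, 0, 0], [0, 0, 0]], hand=[0, 0])

```text
time: 8.02
position: [0.4522, 0.0512, 0.1081]
tcp_rot: [-2.305, -2.134, 0.0]
ft_force: [-0.3, 0.6, -0.6]
width: 0.126
finger_force: 30.0
```

servo_tool(offset=[[0, 0, 0.04], [0, 0, 0.04], [0, 0, 0]], delta_rot=[[0, 0, 0], [0, 0, 0], [0, 0, 0]], hand=[0, 0, 0])

```text
time: 8.27
position: [0.4524, 0.0512, 0.1061]
tcp_rot: [2.305, 2.134, 0.0]
ft_force: [0.7, -1.0, 1.5]
width: 0.128
finger_force: 30.0
```

servo_tool(offset=[[0, 0, 0.05], [0, 0, 0.05], [0, 0, 0]], delta_rot=[[0, 0, 0], [0, 0, 0], [0, 0, 0]], hand=[0, 0, 0])

```text
time: 8.52
position: [0.4527, 0.0512, 0.1039]
tcp_rot: [2.305, 2.134, 0.001]
ft_force: [1.7, -0.8, 4.2]
width: 0.129
finger_force: 30.0
```

servo_tool(offset=[[0.01, 0, 0.03], [-0.02, 0, 0.03], [0.01, 0, 0]], delta_rot=[[0, 0, 0], [0, 0, 0], [0, 0, 0]], hand=[0, 0, 0])

```text
time: 8.77
position: [0.4526, 0.0511, 0.1022]
tcp_rot: [2.305, 2.134, 0.001]
ft_force: [0.8, -1.0, -1.2]
width: 0.132
finger_force: 30.0
```

servo_tool(offset=[[0.01, 0, 0.05], [-0.02, 0, 0.05], [0.01, 0, 0]], delta_rot=[[0, 0, 0], [0, 0, 0], [0, 0, 0]], hand=[0, 0, 0])

```text
time: 9.02
position: [0.4523, 0.0512, 0.0997]
tcp_rot: [-2.305, -2.134, -0.0]
ft_force: [0.6, -2.4, 7.0]
width: 0.133
finger_force: 30.0
```

servo_tool(offset=[[0, 0, 0.04], [0, 0, 0], [0, 0, 0]], delta_rot=[[0, 0, 0], [0, 0, 0], [0, 0, 0]], hand=[0, 0, 0])

```text
time: 9.27
position: [0.4524, 0.0511, 0.0994]
tcp_rot: [2.305, 2.134, 0.001]
ft_force: [-5.6, 0.1, 28.8]
width: 0.133
finger_force: 30.0
```

Hard contact of 29 N at z = 0.0994, where 0.0998 was expected: the collar is on the plate. I'll ease the push a little and start turning.

servo_tool(offset=[[0, 0, -0.02], [0, 0, 0], [0, 0, 0], [0, 0, 0]], delta_rot=[[0, 0, 0], [0, 0, 1], [0, 0, 1], [0, 0, 0]], hand=[0, 0, 0, 0])

```text
time: 9.6
position: [0.4525, 0.0512, 0.0995]
tcp_rot: [2.513, 1.885, 0.001]
ft_force: [-1.3, 0.6, 14.8]
width: 0.132
finger_force: 30.0
```

Run:
```python
from h import *
im=ctrl.grab_frame('side')[:,:,::-1]
s=ctrl.get_state();print(s['position'],s['ft_force'],s['torque'],s['qpos'])
tp=ctrl.grab_frame('top')[:,:,::-1]
f=lambda im,x,y:cv2.resize(im[y:y+45,x:x+50],(400,360),interpolation=cv2.INTER_CUBIC)
cv2.imwrite('pics/c6.png',np.hstack([f(im,275,185),f(tp,255,215)]))
```

```text
[0.4525891  0.0511696  0.09951241] [-0.42924389  0.99821198 14.55379955] [ 0.01311243  0.30979971 -0.04721796] [-1.87876069e-02  4.29160720e-01  1.88577683e+00  2.43535769e-04
  8.25856238e-01  2.60115944e-01]
```

View pics/c6.png

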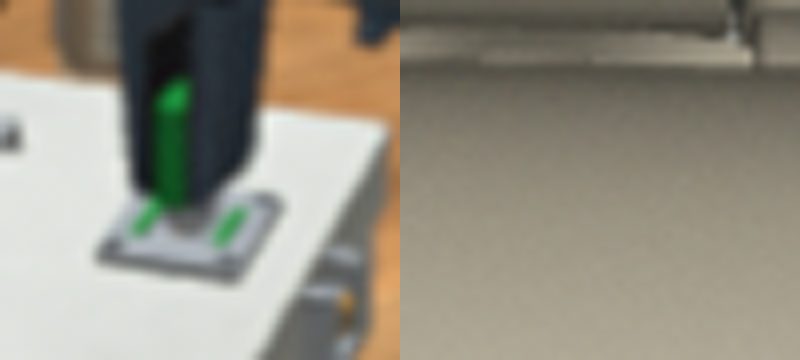

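The collar sits on the plate at (188,220), so the key is home. The force is moderate and the turn is under way, so I'll continue.

servo_tool(offset=[[0, 0, 0], [0, 0, 0], [0, 0, 0], [0, 0, 0], [0, 0, 0]], delta_rot=[[0, 0, 0.8], [0, 0, 0.8], [0, 0, 0.8], [0, 0, 0.8], [0, 0, 0.8]], hand=[0, 0, 0, 0, 0])

```text
time: 10.12
position: [0.4524, 0.0513, 0.0995]
tcp_rot: [-2.836, -1.352, -0.001]
ft_force: [-2.2, 2.0, 15.5]
width: 0.129
finger_force: 30.0
```

servo_tool(offset=[[0, 0, 0], [0, 0, 0], [0, 0, 0], [0, 0, 0], [0, 0, 0]], delta_rot=[[0, 0, 0.8], [0, 0, 0.8], [0, 0, 0.8], [0, 0, 0.8], [0, 0, 0.8]], hand=[0, 0, 0, 0, 0])

```text
time: 10.53
position: [0.4522, 0.0514, 0.0995]
tcp_rot: [-3.047, -0.762, -0.001]
ft_force: [-2.8, 4.9, 16.4]
width: 0.129
finger_force: 30.0
```

Run:
```python
from h import *
s=ctrl.get_state();print(s['position'],s['ft_force'],s['torque'],s['qpos'][5],s['width'])
```

```text
[0.45224459 0.05142805 0.0994974 ] [-2.75897014  4.9127767  16.3951741 ] [0.78726045 0.69623282 0.1416673 ] 1.0619947233054041 0.1285338660779103
```

servo_tool(offset=[[0, 0, 0], [0, 0, 0], [0, 0, 0], [0, 0, 0], [0, 0, 0]], delta_rot=[[0, 0, 0.8], [0, 0, 0.8], [0, 0, 0.8], [0, 0, 0.8], [0, 0, 0.8]], hand=[0, 0, 0, 0, 0])

```text
time: 10.95
position: [0.4521, 0.0516, 0.0995]
tcp_rot: [-3.138, -0.141, -0.0]
ft_force: [-4.0, 7.2, 17.2]
width: 0.129
finger_force: 30.0
```

servo_tool(offset=[[0, 0, 0], [0, 0, 0], [0, 0, 0], [0, 0, 0]], delta_rot=[[0, 0, 0.8], [0, 0, 0.8], [0, 0, 0.5], [0, 0, 0]], hand=[0, 0, 0, 0])

```text
time: 11.28
position: [0.4521, 0.0518, 0.0995]
tcp_rot: [-3.135, 0.189, 0.0]
ft_force: [-3.4, 7.1, 18.6]
width: 0.131
finger_force: 30.0
```

Run:
```python
from h import *
im=ctrl.grab_frame('side')[:,:,::-1]
s=ctrl.get_state();print(s['position'],s['ft_force'],s['torque'],s['qpos'][5],s['width'])
f=lambda im:cv2.resize(im[185:245,275:325],(400,480),interpolation=cv2.INTER_CUBIC)
cv2.imwrite('pics/c7.png',np.hstack([f(im),f(cv2.imread('pics/s4.png'))]))
```

```text
[0.45212651 0.05173062 0.09948666] [-3.67988485  7.31554899 17.09428121] [ 1.55308224  0.78889249 -0.01020253] 1.6691143988840755 0.1307150582008663
```

View pics/c7.png

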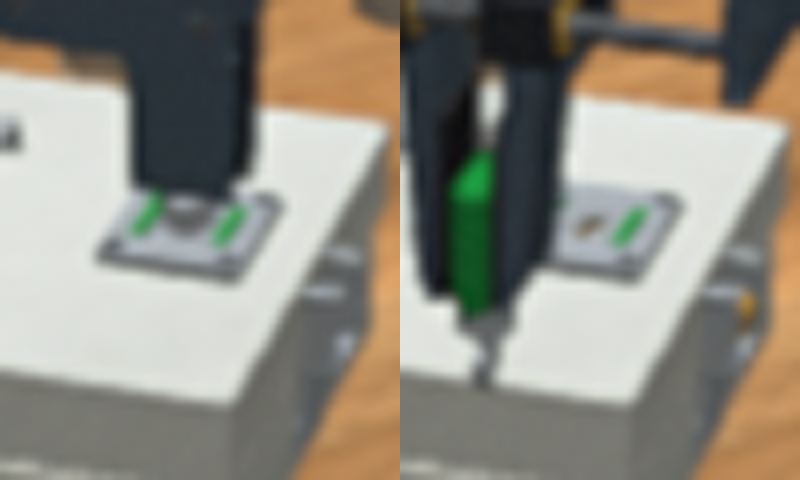

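The brass bolt end, earlier at (745,305), has gone in. I'll turn on to make up for the play.

servo_tool(offset=[[0, 0, 0], [0, 0, 0], [0, 0, 0], [0, 0, 0]], delta_rot=[[0, 0, 0.6], [0, 0, 0.6], [0, 0, 0.2], [0, 0, 0]], hand=[0, 0, 0, 0])

```text
time: 11.67
position: [0.4521, 0.0518, 0.0995]
tcp_rot: [-3.114, 0.404, 0.0]
ft_force: [-3.6, 8.6, 16.8]
width: 0.127
finger_force: 30.0
```

Run:
```python
from h import *
s=ctrl.get_state();print(s['position'],s['ft_force'],s['torque'],s['joint_torque'],s['qpos'][5],s['width'])
```

```text
[0.45212205 0.05182457 0.09948525] [-3.63692953  8.60198114 16.84880225] [1.79008415 0.80098827 0.13367904] [ -4.1151309  -59.27805305 -21.78883731  -2.25293308  -1.28562279
   1.15030076] 1.8097744742901167 0.12703480458288455
```

servo_tool(offset=[[0, 0, 0], [0, 0, 0], [0, 0, 0], [0, 0, 0]], delta_rot=[[0, 0, 0.4], [0, 0, 0.2], [0, 0, 0], [0, 0, 0]], hand=[0, 0, 0, 0])

```text
time: 12.0
position: [0.4522, 0.052, 0.0995]
tcp_rot: [-3.101, 0.495, -0.0]
ft_force: [-2.8, 10.7, 17.0]
width: 0.131
finger_force: 30.0
```

Run:
```python
from h import *
for i in range(4):
    ctrl.grab_frame('side'); s=ctrl.get_state();print(s['position'].round(4),s['ft_force'].round(1),s['torque'].round(2),s['joint_torque'][5],s['qpos'][5])
```

```text
[0.4522 0.052  0.0995] [-2.7 10.5 16.7] [2.21 0.75 0.18] 0.17878144048154354 1.8680643654109117
[0.4522 0.052  0.0995] [-2.6 10.4 16.8] [2.2  0.7  0.15] 0.14145041350275278 1.8680298269581255
[0.4522 0.052  0.0995] [-3.   9.3 17.3] [2.22 0.71 0.11] 0.13207311742007732 1.8680210474643046
[0.4522 0.052  0.0995] [-2.3 10.6 16.7] [2.2  0.68 0.13] 0.12868625577539206 1.8680238465293264
```

```bash
python3 -c "
from bench import ctrl
print(ctrl.job_done())"
```

```text
the job is handed in; nothing more can be done
None
```

I handed the job in with the green key fully home in the lock and the gripper still holding it turned about 1.8 rad clockwise. In the last camera check, at 1.6 rad, the bolt had drawn back. I can't read the plug angle directly, and the hand-in returned no verdict.

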